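Put repaired kitchen appliances back together

TASK

The repaired citrus juicer, kettle and coffee grinder are ready to be collected, but their washed loose parts are lying mixed on the bench. Put each part back on the appliance it belongs to, level and fully seated: the strainer and then, over it, the reamer cone on the juicer, the lid on the kettle and the cap on the grinder. Leave the spray can standing where it is.

Things in the scene. Friction and masses are not known exactly. Their poses are not given: they have to be found in the camera images.
- juicer: White citrus juicer, fixed. Origin: centre of underside, z up. Open bowl on top: rim 134 mm high, 140 mm across (131 inside). On its axis a grey tapered drive cone, 21 mm across at 117 mm height, 15 mm at its tip at 161 mm. Strainer seated (flange on the rim, cone through its collar): its origin is 116 mm above this one. Reamer seated (over cone and collar, on the strainer's floor): 119 mm.
- kettle: Steel kettle on a black power base, fixed. Origin: centre of underside, z up. Round open mouth on top, on the axis: rim 178 mm high, 102 mm across outside, 93 mm inside. Base 152 mm across; black handle at the side (own +x, to 117 mm from the axis) and spout (own -x, to 101 mm), both below the rim. With the lid seated, the lid's origin is 166 mm above this one.
- grinder: Small round grey coffee grinder, 100 mm across, fixed. Origin: centre of underside, z up. Flat shoulder 100 mm high; from it an open steel neck with a blade in it rises 20 mm, 84 mm across, 76 mm at its top. The cap goes over the neck, its rim on the shoulder: the cap's origin is then 100 mm above this one.
- strainer: Juicer's strainer, loose: shallow grey slotted dish, open side up. Origin: centre of underside, z up. Floor 3 mm thick, 108 mm across; wall flares to 124 mm; flange 143 mm across, 18 to 21 mm high. Grip the upright collar in its middle: 33 mm across, top 23 mm high, 25 mm hole through the floor. Open the fingers only to about 60 mm so that they fit between collar and wall.
- reamer: Juicer's reamer, loose: white pointed cone, hollow below, 68 mm high, point up. Origin: centre of underside, z up. Foot rim 62 mm across, 3 mm high; grip the nearly straight sides above it, 56 mm across at 5 mm height, 52 mm at 26 mm; then ribbed, narrowing to the point. Hollow 50 mm across at the foot, 45 mm at 26 mm, 21 mm at 50 mm height.
- kettle_lid: Kettle's lid, loose: round steel disc 106 mm across, black knob up. Origin: centre of underside, z up. Tapered black plug below the disc, 76 mm across at the bottom, 86 mm at its top, 0 to 12 mm high; disc 12 to 18 mm; knob 24 mm across, 18 to 42 mm high.
- grinder_lid: Grinder's cap, loose: black stepped plastic cap, open side down. Origin: centre of its lower rim, z up. Skirt 97 mm across (90 inside), 28 mm high; sloping shoulder to 38 mm; then a round crown to grip, 60 mm across, from 42 to 64 mm height (top).
- spray_can: Blue spray can with a white cap, 52 mm across, 150 mm high, standing loose among the parts. Origin: centre of underside, z up. Not to be moved.
Not all that is in view belongs to the job. Leave any purple look-alike of the grinder_lid alone.

How it is judged:
By the outcome, as a careful person would: the job done as asked, in the order asked, and still so for the second after the job is handed in, with the robot touching nothing.
It also fails if it takes over 102 s, if anything falls off the work surface, if the arm or the gripper's body presses on something with over 40 N, if the wrist force passes 120 N, or if a joint passes its speed limit or range.

ROBOT

A 6-joint arm with a two-finger parallel gripper is mounted at the origin on the work surface. World frame = base frame: x ahead of the robot, y to its left, z up, the work surface at z = 0. Lengths are in m, angles in degrees, forces in N, time in s.
With the tool pointing down it reaches from about 0.4 to 0.825 m from the base axis. Payload 7 kg.
Tool frame: the origin (TCP) lies between the finger pads; the fingertips stand 19 mm ahead of it and the grasp point (between the pads) is the TCP (r.tip_extent is the distance from the TCP to the fingertips, in m); z points along the fingers, y is the direction in which the jaws open and shut (so a half turn about z gives the same grasp; the last joint's range is limited). The gripper opens to 88 mm and grips with 3 to 60 N. Pads are 19 mm wide; open, the fingers measure 130 mm over their backs; the gripper's body (78 mm by 193 mm) begins 47 mm behind the grasp point.
Start: joints at [82.111, 20.546, 0.682, 0, -70.136, -16.507], TCP at [0.279, 0.615, 0.246] pointing down, gripper open.
Joint ranges: [-176.03, 176.03], [-82.01, 121.73], [-58.28, 71.71], [-173.87, 95.51], [-174.79, -0.11], [-173.66, 173.66]. Speed limits (degrees/s): [136.94, 136.94, 172.46, 180, 180, 180].

INTERFACE

Orientations are given as [roll, pitch, yaw] about the fixed x, y, z axes, in that order (R = Rz(yaw) Ry(pitch) Rx(roll)).
In Python, from plant import r, capture, workorder, spotter gives the robot as it stands.
- The arm moves only by the tool step_arm, never from a script. Its argument "motion" is a list of rows, each a list of 5 numbers: the finger opening in m, from 0 to 0.0876, then the shift along the tool's x, y, z in m, then the turn about the tool's z in rad. In form: [[grip, dx, dy, dz, roll], ...]. A call has 1 to 5 rows; each row is the pose to reach, as a shift and turn from the pose commanded when the call began, along the tool's axes at that moment; what a row does not reach only later rows make up. A row lasts 1/8 s, in which the tool goes at most 62.5 mm and 10.7 degrees, less where a joint would pass 70% of its speed; a pose out of reach is approached as far as the arm can. A call with a gripper value outside its range is refused whole. The fingers move at their own pace and stop on an object; "newtons" is the grip in N (left out, the last holds). Time passes only in rows, so rows that repeat a pose let the fingers close. It gives the time, the measured TCP pose, the force and the opening at its end, in the units of the state.
- r.get_state(): the state, without advancing time (a new reading comes with each control period).
- capture(name): name is "side" or "top" or "wrist"; returns a dict with "image" (420x560x3 uint8, red, green, blue), "z_map" (420x560 float32, m along the optical axis (not along the pixel's ray), 0 where there is no reading), "fx", "fy", "cx", "cy" (pixels), "D" ([k1, k2, p1, p2, k3] as OpenCV has them; the pictures are not rectified), "pose" (4x4, takes a point from camera to world coordinates). Camera axes: x right, y down, z forward; pixel columns grow to the right and rows downward; lengths in m; the calibration is good to about 2 mm. A picture is of the moment at which its call begins.
- workorder.close_job(): hands the job in, once; it reports no verdict.
Trained networks look in the newest picture that a camera, given by its name, has taken for a name from the list of things; names that differ only in an ending like _2 or _b are one class to them, and where a whole thing is asked for, a point or a joint stands for the part that bears it (a point fixed in the world has none). Each returns a list of dicts, best first, with "p" (0 to 1); they miss things now and then, are a little off and sometimes report something else, mostly with a low value. They report only what shows in the picture. A call takes as long as a camera call. They do not tell look-alikes from the thing itself.
- spotter.regions_of(camera, label): "mask" (420x560 bool, what is visible of it).
- spotter.tip_of(camera, label): "location" ([x, y, z] in m, in world coordinates, good to about 4 mm: a listed point, or the origin of a listed thing).
The state is a dict: "time_s": time; "joints": joint angles; "qd": joint speeds; "joint_torque": joint torques, N m; "tcp_pos": TCP position; "eef_rot": TCP orientation; "contact_force": force on the tool from outside, world axes, zero at the start; "moment": the same for the moment, N m; "gripper_width": finger opening in m.
Only numpy, scipy, OpenCV 4.12 (cv2) and the standard library are available. Lean on these libraries where they do the work, as an engineer would, in place of code of your own. Each camera call takes 0.05 s, during which the arm holds its last target.

## Working session

There is one attempt and no reset: what is moved stays moved. The work goes in short steps, Python scripts to look and compute and a tool call to move; the robot and the scene stay as the last step left them, time stands still between calls to the robot, and variables do not carry over. Pictures are saved under pics/ and viewed, and the job is handed in when it is done.

Besides the shell and the picture viewer there is one more tool, called by a JSON object that holds its "method" and its "body", one argument or row to a line. step_arm: Moves the arm, as the interface text tells. Its arguments: {"type":"object","properties":{"motion":{"type":"array","items":{"type":"array","items":{"type":"number"}}},"newtons":{"type":"number"}},"required":["motion"]}

```bash
mkdir -p pics; ls; cat > h.py <<'E'
import numpy as np, cv2
from plant import r, capture, workorder, spotter
from scipy.spatial.transform import Rotation as R
def cap(n,save=None):
    c=capture(n)
    if save: cv2.imwrite('pics/'+save+'.png',c['image'][:,:,::-1])
    return c
def cloud(c):
    z=c['z_map']; h,w=z.shape
    u,v=np.meshgrid(np.arange(w),np.arange(h))
    K=np.array([[c['fx'],0,c['cx']],[0,c['fy'],c['cy']],[0,0,1]])
    p=cv2.undistortPoints(np.stack([u,v],-1).reshape(-1,1,2).astype(np.float64),K,np.array(c['D'])).reshape(h,w,2)
    P=np.dstack([p[...,0]*z,p[...,1]*z,z])
    T=np.array(c['pose']); W=P@T[:3,:3].T+T[:3,3]
    W[z<=0]=np.nan
    return W
E
python3 - <<'E'
from h import *
print(r.get_state())
for n in ['side','top','wrist']:
    c=cap(n,n+'0'); np.savez('/tmp/'+n+'0',**c)
    print(n,np.round(c['pose'],3).tolist(),c['fx'])
    for l in ['juicer','kettle','grinder','strainer','reamer','kettle_lid','grinder_lid','spray_can']:
        print(l,[(np.round(d['location'],3).tolist(),round(d['p'],2)) for d in spotter.tip_of(n,l)])
print(r.get_state()['time_s'])
E
```

```text
pics
{'time_s': 0.0, 'joints': array([ 8.21088786e+01,  2.05898400e+01,  6.33235079e-01, -2.06893025e-02,
       -7.01352888e+01, -1.65075726e+01]), 'qd': array([-0.03067347, -0.12015483,  0.08102896, -0.01976321,  0.03569546,
        0.10818399]), 'joint_torque': array([-7.85475295e-04, -5.82718956e+01,  2.93055832e+01,  6.99716449e+00,
        6.88796034e-03, -1.61645589e-04]), 'tcp_pos': array([0.27865326, 0.61429033, 0.24463478]), 'eef_rot': array([ 1.79906367e+02, -7.46579544e-03, -2.44057337e+01]), 'contact_force': array([-0.14360398, -0.86173867,  1.16174209]), 'moment': array([ 0.00116559,  0.01824206, -0.01407632]), 'gripper_width': 0.08766000926447041}
side [[0.747, -0.395, 0.534, -0.063], [-0.664, -0.453, 0.594, -0.582], [0.007, -0.799, -0.601, 0.619], [0.0, 0.0, 0.0, 1.0]] 394.87200718200705
juicer [([0.549, -0.352, -0.001], 0.73)]
kettle [([0.682, 0.044, -0.0], 0.97)]
grinder [([0.559, 0.39, 0.002], 0.79), ([0.449, 0.155, 0.002], 0.24)]
strainer [([0.352, -0.308, -0.0], 0.77)]
reamer [([0.47, -0.171, 0.002], 0.59)]
kettle_lid [([0.368, 0.308, 0.002], 0.76)]
grinder_lid [
[... 231 characters left out ...]
985], [0.0, 0.0, 0.0, 1.0]] 414.22605114458304
juicer [([0.553, -0.349, 0.0], 0.97)]
kettle [([0.682, 0.039, -0.004], 0.94)]
grinder [([0.557, 0.39, -0.002], 0.67)]
strainer [([0.352, -0.311, -0.001], 0.79)]
reamer [([0.468, -0.171, 0.005], 0.93)]
kettle_lid [([0.37, 0.3, -0.0], 0.95), ([0.553, -0.35, 0.004], 0.37)]
grinder_lid [([0.448, 0.149, 0.0], 0.9), ([0.202, 0.288, 0.002], 0.71)]
spray_can [([0.458, -0.017, 0.002], 0.64), ([0.557, 0.39, 0.001], 0.34)]
wrist [[-0.413, -0.882, -0.227, 0.34], [-0.911, 0.4, 0.103, 0.588], [0.0, 0.249, -0.968, 0.385], [0.0, 0.0, 0.0, 1.0]] 332.38824544030734
juicer []
kettle []
grinder []
strainer []
reamer []
kettle_lid []
grinder_lid []
spray_can []
1.35
```

View pics/top0.png

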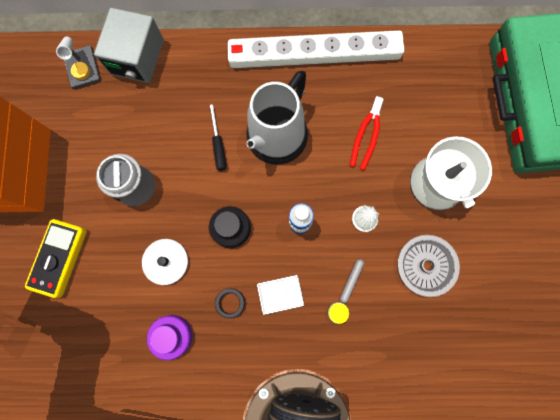

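View pics/side0.png

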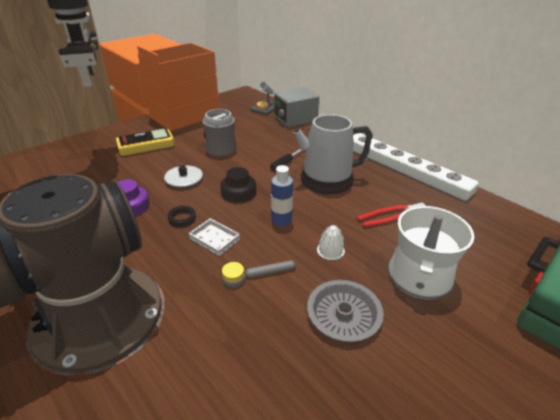

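View pics/wrist0.png

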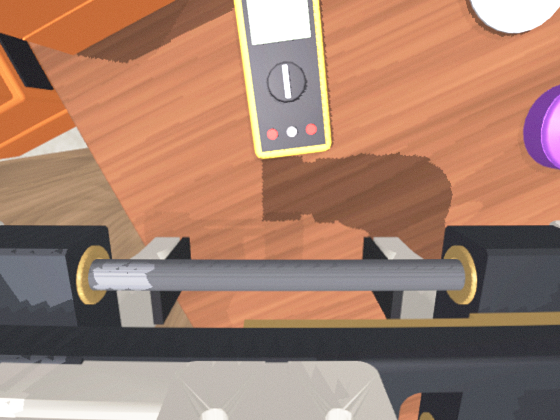

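The top view shows the black cap at (230,227) and its purple look-alike at (168,338). The kettle lid is at (165,262), the strainer at (428,265), the reamer at (365,217) and the can at (301,218). The appliances are the grinder (125,178), kettle (276,118) and juicer (455,172). Next I fit circles to the depth data from both views and enlarge a crop of the two caps.

```bash
cat >> h.py <<'E'
from scipy.optimize import least_squares
def fit(W,c,rad,zlo,zhi,rmin=0,D=None):
    P=W.reshape(-1,3); d=np.hypot(P[:,0]-c[0],P[:,1]-c[1])
    m=(P[:,2]>zlo)&(P[:,2]<zhi)&(d<rad+.015)&(d>rmin)
    Q=P[m]
    if len(Q)<15: return None
    f=lambda p:(np.hypot(Q[:,0]-p[0],Q[:,1]-p[1])-p[2])
    s=least_squares(f,[c[0],c[1],rad],loss='soft_l1',f_scale=.0015)
    return np.round(s.x*1000,1),len(Q),round(float(np.sqrt(np.median(f(s.x)**2)))*1000,2)
def med(W,c,rad,rmin=0):
    P=W.reshape(-1,3); d=np.hypot(P[:,0]-c[0],P[:,1]-c[1]); Q=P[(d<rad)&(d>=rmin)]
    return Q
E
cat > fit0.py <<'E'
from h import *
for n in ['side','top']:
    c=dict(np.load('/tmp/'+n+'0.npz')); W=cloud(c)
    print(n,'table',np.nanmedian(med(W,(.42,.05),.02)[:,2]))
    for nm,cc,rad,lo,hi,rm in [('juicer rim',(.551,-.35),.068,.128,.140,.055),('drivecone',(.551,-.35),.008,.145,.175,0),('kettle rim',(.682,.041),.049,.172,.184,.03),
       ('grind shoulder',(.558,.39),.05,.05,.09,.03),('grind neck',(.558,.39),.04,.105,.125,.02),('strainer flange',(.352,-.31),.071,.012,.026,.055),
       ('collar',(.352,-.31),.015,.018,.03,0),('reamer',(.469,-.171),.027,.008,.026,0),('lid disc',(.369,.303),.053,.005,.0165,.045),('lid knob',(.369,.303),.012,.022,.038,0),('cap skirt',(.448,.15),.0485,.005,.027,0.035),('cap crown',(.448,.15),.03,.045,.061,0),('can',(.456,-.015),.026,.03,.1,0)]:
        print(nm,fit(W,cc,rad,lo,hi,rm))
    for nm,cc,a,b in [('knob',(.369,.303),.007,0),('crown',(.448,.15),.02,0),('disc',(.369,.303),.045,.02),('collar',(.352,-.31),.016,.0135),('reamer',(.469,-.171),.01,0),('rimk',(.682,.041),.053,.044),('rimj',(.551,-.35),.07,.064),('neck',(.558,.39),.041,.036)]:
        Q=med(W,cc,a,b)[:,2]; print(nm,'z pct50/90/99',np.round(np.nanpercentile(Q,[50,90,99]),4))
E
python3 fit0.py
python3 - <<'E'
import cv2
a=cv2.imread('pics/top0.png')
cv2.imwrite('pics/crop1.png',cv2.resize(a[190:370,120:300],(720,720)[:2])[:600])
E
```

```text
side table -0.0010745309563932604
juicer rim (array([ 551. , -349.9,   67. ]), 577, 1.06)
drivecone (array([ 551.2, -350.1,    6.3]), 87, 0.93)
kettle rim (array([680.3,  36.4,  48.8]), 199, 1.22)
grind shoulder (array([558. , 388.4,  47.8]), 348, 1.3)
grind neck (array([557.1, 386.7,  38.7]), 248, 1.72)
strainer flange (array([ 351.2, -311.1,   63.9]), 1426, 3.4)
collar (array([ 352.8, -309.9,   14.3]), 112, 1.05)
reamer (array([ 468.6, -171.1,   26.6]), 160, 0.55)
lid disc (array([370.4, 302.7,  50.3]), 119, 1.57)
lid knob (array([371.1, 303.4,  11.2]), 43, 0.89)
cap skirt (array([450.3, 151.5,  48.1]), 243, 0.67)
cap crown (array([450.3, 151.5,  29.3]), 113, 0.79)
can (array([458.8, -14.2,  25.9]), 515, 0.67)
knob z pct50/90/99 [0.0412 0.0422 0.0431]
crown z pct50/90/99 [0.0632 0.0646 0.0652]
disc z pct50/90/99 [0.017  0.0187 0.0202]
collar z pct50/90/99 [0.0138 0.0222 0.0233]
reamer z pct50/90/99 [0.0661 0.0687 0.0698]
rimk z pct50/90/99 [0.1643 0.1763 0.1778]
rimj z pct50/90/99 [0.1225 0.1326 0.1341]
neck z pct50/90/99 [0.1114 0.1187 0.12  ]
top table -0.00032103733946747814
jui
[... 320 characters left out ...]
26, 3.62)
collar (array([ 350.8, -307.8,   14. ]), 75, 1.01)
reamer (array([ 464.6, -169.7,   26.1]), 58, 0.43)
lid disc (array([367.5, 304.3,  50.1]), 198, 1.51)
lid knob (array([366.5, 305.5,  11.7]), 25, 0.29)
cap skirt (array([446.8, 153.6,  48.8]), 64, 0.29)
cap crown (array([443.1, 150. ,  25.7]), 62, 1.24)
can (array([455.2, -13.2,  26.1]), 93, 0.24)
knob z pct50/90/99 [0.0418 0.0443 0.0454]
crown z pct50/90/99 [0.0638 0.066  0.0673]
disc z pct50/90/99 [0.0178 0.02   0.0216]
collar z pct50/90/99 [0.0212 0.0233 0.0248]
reamer z pct50/90/99 [0.0667 0.0695 0.0718]
rimk z pct50/90/99 [0.1637 0.1781 0.1799]
rimj z pct50/90/99 [0.1003 0.134  0.136 ]
neck z pct50/90/99 [0.1126 0.1199 0.1214]
```

View pics/crop1.png

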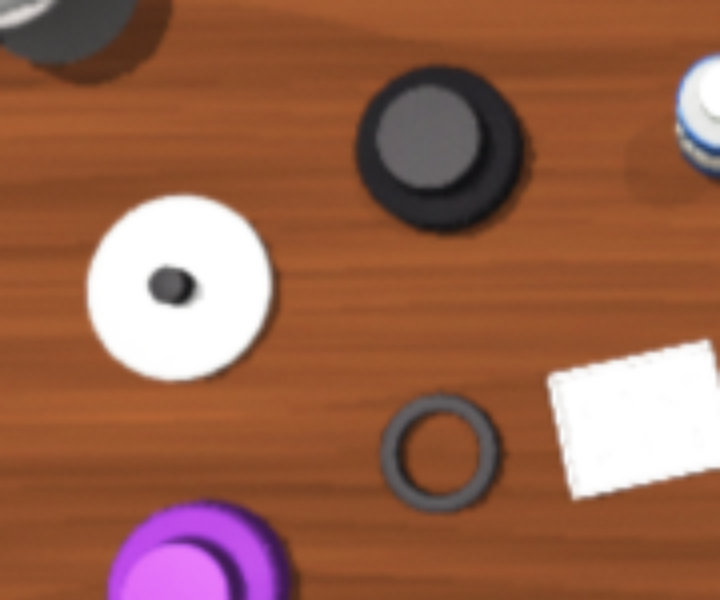

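The description asks for the black stepped cap at top-view (230,227), at about (0.448, 0.152). The one at (168,338) is the purple look-alike and stays where it is. The side and top cameras agree to about 3 mm, so I will refine with the wrist camera. First I check clearances for the gripper body.

```bash
cat > clr.py <<'E'
from h import *
W=np.concatenate([cloud(dict(np.load('/tmp/%s0.npz'%n))).reshape(-1,3) for n in('side','top')])
def chk(nm,p,zb,yaw,excl):
    d=W[:,:2]-np.array(p); a=np.radians(yaw)
    x=d@[np.cos(a),np.sin(a)]; y=d@[np.sin(a),-np.cos(a)]
    m=(W[:,2]>zb-.01)&(abs(x)<.039+.07)&(abs(y)<.0965+.015)&(np.hypot(*d.T)>excl)&(W[:,2]<.5)
    print(nm,yaw,m.sum(), None if not m.any() else (np.round(W[m].mean(0),3), 'min|y|',abs(y[m]).min().round(3),'min|x|',abs(x[m]).min().round(3)))
for yaw in(-90,-135,-45):
    chk('lid',(.369,.304),.086,yaw,.02); chk('cap',(.448,.152),.11,yaw,.035); chk('str',(.351,-.309),.071,yaw,.02); chk('ream',(.467,-.17),.072,yaw,.03)
    chk('grinder',(.556,.389),.211,yaw,.03); chk('kettle',(.679,.038),.252,yaw,.03); chk('juicer',(.55,-.349),.19,yaw,.03)
E
python3 clr.py
```

```text
lid -90 0 None
cap -90 0 None
str -90 0 None
ream -90 0 None
grinder -90 0 None
kettle -90 0 None
juicer -90 0 None
lid -135 0 None
cap -135 61 (array([0.451, 0.006, 0.123]), 'min|y|', np.float64(0.097), 'min|x|', np.float64(0.091))
str -135 183 (array([ 0.494, -0.317,  0.118]), 'min|y|', np.float64(0.099), 'min|x|', np.float64(0.077))
ream -135 376 (array([ 0.458, -0.034,  0.11 ]), 'min|y|', np.float64(0.09), 'min|x|', np.float64(0.077))
grinder -135 0 None
kettle -135 0 None
juicer -135 0 None
lid -45 0 None
cap -45 59 (array([0.448, 0.005, 0.121]), 'min|y|', np.float64(0.091), 'min|x|', np.float64(0.096))
str -45 145 (array([ 0.495, -0.313,  0.122]), 'min|y|', np.float64(0.08), 'min|x|', np.float64(0.099))
ream -45 321 (array([ 0.46 , -0.034,  0.109]), 'min|y|', np.float64(0.077), 'min|x|', np.float64(0.09))
grinder -45 0 None
kettle -45 0 None
juicer -45 0 None
```

{"method": "step_arm", "body": {
  "motion": [
    [0.0876, 0.177, 0.173, 0, 1.145],
    [0.0876, 0.177, 0.173, 0, 1.145],
    [0.0876, 0.177, 0.173, 0, 1.145],
    [0.0876, 0.177, 0.173, 0, 1.145],
    [0.0876, 0.177, 0.173, 0, 1.145]
  ],
  "newtons": 25
}}

```text
time_s: 1.98
tcp_pos: [0.3695, 0.3807, 0.2464]
eef_rot: [-180.0, 0.0, -78.6]
contact_force: [-0.3, 0.2, 0.3]
gripper_width: 0.0877
```

{"method": "step_arm", "body": {
  "motion": [
    [0.0876, 0, 0, 0, 0.199],
    [0.0876, 0, 0, 0, 0.199],
    [0.0876, 0, 0, 0, 0.199]
  ]
}}

```text
time_s: 2.35
tcp_pos: [0.3685, 0.3841, 0.2456]
eef_rot: [-180.0, 0.0, -89.3]
contact_force: [0.6, 0.4, 0.5]
gripper_width: 0.0873
```

```bash
python3 - <<'E'
from h import *
s=r.get_state(); print(s['tcp_pos'],s['eef_rot'])
c=cap('wrist','w1'); W=cloud(c)
print(fit(W,(.369,.304),.053,.006,.0165,.042),fit(W,(.369,.304),.053,.0165,.022,.042),fit(W,(.369,.304),.012,.022,.038,0))
Q=med(W,(.369,.304),.007)[:,2];print(np.nanpercentile(Q,[50,90]), np.nanmedian(med(W,(.369,.304),.045,.02)[:,2]))
print([(d['location'],d['p']) for d in spotter.tip_of('wrist','kettle_lid')])
E
```

```text
[0.3685078  0.38414874 0.24557577] [-1.79998277e+02  4.99615517e-04 -8.92820116e+01]
(array([369.1, 306.4,  51.4]), 517, 0.89) (array([369. , 305.4,  46.6]), 2297, 2.29) None
[0.04225613 0.0432059 ] 0.018282368880627148
[([0.366, 0.306, 0.0036], 0.69)]
```

View pics/w1.png

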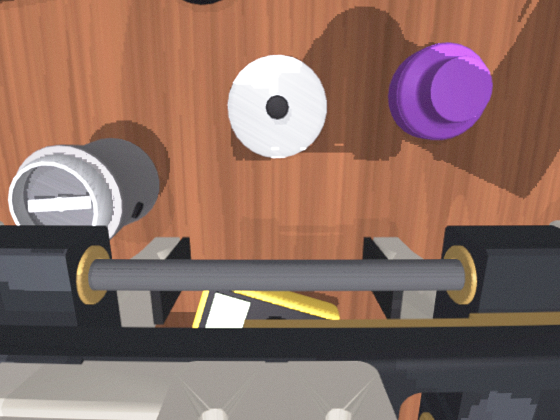

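The wrist view shows the lid with its knob at (277,106), which gives (0.369, 0.305) with the disc top at 18 mm. This agrees with the other two views. Approaching the knob now.

{"method": "step_arm", "body": {
  "motion": [
    [0.06, 0.05, 0, 0.03, 0.012],
    [0.06, 0.0785, 0, 0.08, 0.012],
    [0.06, 0.0785, 0, 0.14, 0.012],
    [0.06, 0.0785, 0, 0.185, 0.012],
    [0.06, 0.0785, 0, 0.185, 0.012]
  ]
}}

```text
time_s: 3.08
tcp_pos: [0.368, 0.3035, 0.0581]
eef_rot: [179.8, -0.4, -90.1]
contact_force: [0.3, 0.1, 0.2]
gripper_width: 0.0599
```

{"method": "step_arm", "body": {
  "motion": [
    [0.06, 0, 0, 0.02, 0],
    [0.06, 0, 0, 0.02, 0],
    [0, 0, 0, 0.02, 0],
    [0, 0, 0, 0.02, 0],
    [0, 0, 0, 0.02, 0]
  ]
}}

```text
time_s: 3.7
tcp_pos: [0.3694, 0.3059, 0.0413]
eef_rot: [-180.0, 0.1, -90.2]
contact_force: [-0.3, 0.3, 0.3]
gripper_width: 0.0356
```

{"method": "step_arm", "body": {
  "motion": [
    [0, 0, 0, 0, 0],
    [0, 0, 0, 0, 0]
  ]
}}

```text
time_s: 3.95
tcp_pos: [0.3693, 0.3056, 0.0408]
eef_rot: [-180.0, 0.0, -90.2]
contact_force: [-1.0, -0.1, 4.7]
gripper_width: 0.023
```

{"method": "step_arm", "body": {
  "motion": [
    [0, 0, 0, -0.06, 0],
    [0, 0, 0, -0.12, 0],
    [0, 0, 0, -0.18, 0],
    [0, 0.03, -0.05, -0.23, 0],
    [0, 0.06, -0.1, -0.23, 0]
  ],
  "newtons": 35
}}

```text
time_s: 4.58
tcp_pos: [0.4643, 0.2498, 0.2735]
eef_rot: [-179.7, 0.3, -90.0]
contact_force: [0.2, 1.3, -1.8]
gripper_width: 0.0234
```

{"method": "step_arm", "body": {
  "motion": [
    [0, 0, -0.06, 0, 0],
    [0, 0, -0.12, 0, 0],
    [0, 0, -0.18, 0, 0],
    [0, 0, -0.21, 0, 0],
    [0, 0, -0.21, 0, 0]
  ]
}}

```text
time_s: 5.2
tcp_pos: [0.6741, 0.2474, 0.2668]
eef_rot: [179.8, -0.1, -90.3]
contact_force: [0.4, 0.3, -0.8]
gripper_width: 0.0231
```

```bash
cat > wk.py <<'E'
from h import *
import sys
s=r.get_state(); print(s['tcp_pos'],s['eef_rot'],s['gripper_width'],s['contact_force'])
c=cap('wrist',sys.argv[1]); W=cloud(c)
for q in sys.argv[2:]:
    v=list(map(float,q.split(','))); print(q,fit(W,v[:2],v[2],v[3],v[4],v[5]))
E
python3 wk.py w2 .679,.038,.049,.172,.184,.03
```

```text
[0.67413865 0.24743136 0.26684512] [ 1.79834480e+02 -1.07408456e-01 -9.03133623e+01] 0.023090063054909533 [ 0.38599255  0.30323872 -0.76201061]
.679,.038,.049,.172,.184,.03 None
```

View pics/w2.png

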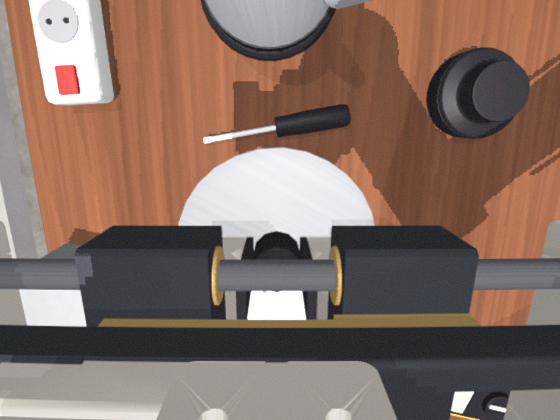

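The lid is held level, with its disc at (277,220). I move closer to see the kettle mouth and the held lid in one picture.

{"method": "step_arm", "body": {
  "motion": [
    [0, 0.05, 0, 0, 0],
    [0, 0.1, 0, 0, 0],
    [0, 0.1, 0, 0, 0]
  ]
}}

```text
time_s: 5.62
tcp_pos: [0.6712, 0.1455, 0.2707]
eef_rot: [-180.0, 0.0, -90.3]
contact_force: [1.2, 1.1, -0.2]
gripper_width: 0.023
```

```bash
python3 wk.py w3 .679,.038,.049,.172,.184,.03 .674,.147,.053,.23,.2425,.03 .674,.147,.053,.238,.246,.048
```

```text
[0.67121364 0.14548516 0.27070741] [-1.79969130e+02  1.36134135e-02 -9.03284081e+01] 0.023046780672132793 [ 1.15639881  1.14848866 -0.19485583]
.679,.038,.049,.172,.184,.03 (array([680.3,  41.2,  48.4]), 2931, 1.29)
.674,.147,.053,.23,.2425,.03 None
.674,.147,.053,.238,.246,.048 (array([671.5, 146. ,  51.6]), 719, 0.66)
```

View pics/w3.png

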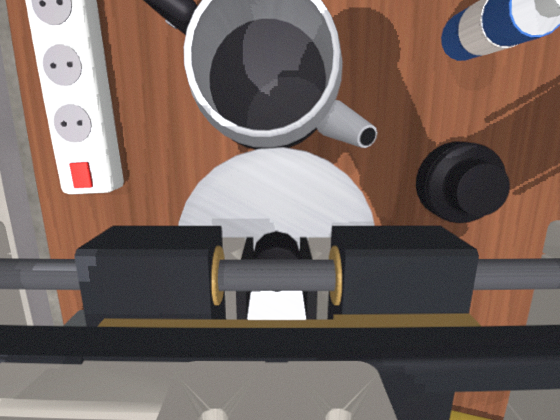

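{"method": "step_arm", "body": {
  "motion": [
    [0, 0.055, -0.009, 0, 0],
    [0, 0.105, -0.009, 0, 0],
    [0, 0.105, -0.009, 0, 0],
    [0, 0.105, -0.009, 0.03, 0],
    [0, 0.105, -0.009, 0.04, 0]
  ]
}}

```text
time_s: 6.3
tcp_pos: [0.6798, 0.0445, 0.2279]
eef_rot: [179.8, -0.0, -90.1]
contact_force: [0.4, 0.3, -1.0]
gripper_width: 0.0235
```

{"method": "step_arm", "body": {
  "motion": [
    [0, 0, 0, 0, 0],
    [0, 0, 0, 0.01, 0],
    [0, 0, 0, 0.018, 0],
    [0, 0, 0, 0.022, 0],
    [0, 0, 0, 0.022, 0]
  ]
}}

```text
time_s: 6.92
tcp_pos: [0.681, 0.0429, 0.2074]
eef_rot: [180.0, -0.0, -90.2]
contact_force: [-1.0, -0.3, -1.5]
gripper_width: 0.0235
```

{"method": "step_arm", "body": {
  "motion": [
    [0, 0.002, 0, 0, 0],
    [0, 0.002, 0, 0.002, 0],
    [0, 0.002, 0, 0.003, 0],
    [0, 0.002, 0, 0.003, 0]
  ]
}}

```text
time_s: 7.42
tcp_pos: [0.6814, 0.041, 0.2068]
eef_rot: [-179.9, -0.0, -90.2]
contact_force: [-4.0, 0.2, 9.4]
gripper_width: 0.0237
```

The TCP is at the seated height with contact (z 0.2068, 9 N). Releasing.

{"method": "step_arm", "body": {
  "motion": [
    [0.03, 0, 0, 0, 0],
    [0.06, 0, 0, 0, 0],
    [0.06, 0, 0, 0, 0],
    [0.06, 0, 0, -0.03, 0],
    [0.06, -0.03, 0, -0.08, 0]
  ]
}}

```text
time_s: 8.05
tcp_pos: [0.6803, 0.0698, 0.2832]
eef_rot: [179.7, -0.1, -90.3]
contact_force: [0.8, -0.2, -0.1]
gripper_width: 0.0588
```

{"method": "step_arm", "body": {
  "motion": [
    [0.0876, -0.06, 0.02, 0, 0],
    [0.0876, -0.12, 0.05, 0, 0],
    [0.0876, -0.12, 0.05, 0, 0]
  ]
}}

```text
time_s: 8.43
tcp_pos: [0.6301, 0.1948, 0.2846]
eef_rot: [180.0, 0.0, -90.0]
contact_force: [0.3, -0.1, 0.1]
gripper_width: 0.084
```

```bash
python3 wk.py w4 .68,.04,.053,.174,.182,.045 .448,.152,.0485,.005,.027,.035 .448,.152,.03,.045,.061,0; python3 - <<'E'
from h import *
for n in('top','side'):
    c=cap(n,n+'1'); W=cloud(c); Q=med(W,(.68,.04),.05,.016); Q=Q[np.isfinite(Q[:,2])&(Q[:,2]>.17)]
    A=np.c_[Q[:,:2]-[.68,.04],np.ones(len(Q))]; k=np.linalg.lstsq(A,Q[:,2],rcond=None)[0]; print(n,len(Q),k, fit(W,(.68,.04),.053,.176,.183,.045))
E
```

```text
[0.63012132 0.19480631 0.28463363] [ 1.79998769e+02  3.54034816e-02 -8.99683118e+01] 0.08399779316534611 [ 0.28560917 -0.0581287   0.10592272]
.68,.04,.053,.174,.182,.045 (array([681.2,  42. ,  51.7]), 450, 0.65)
.448,.152,.0485,.005,.027,.035 (array([448.6, 153.8,  48.5]), 419, 0.16)
.448,.152,.03,.045,.061,0 (array([448. , 153.3,  30.1]), 316, 0.24)
top 1527 [-0.00227633  0.00282565  0.18334474] (array([679.3,  40.8,  50.3]), 338, 1.66)
side 438 [0.03886497 0.00835082 0.18236305] (array([680.6,  37.9,  49.3]), 175, 1.67)
```

View pics/w4.png

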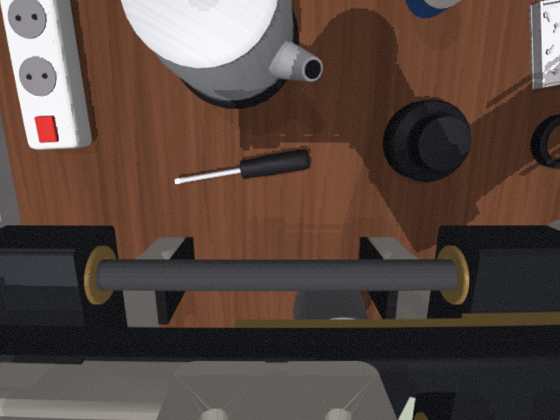

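View pics/side1.png

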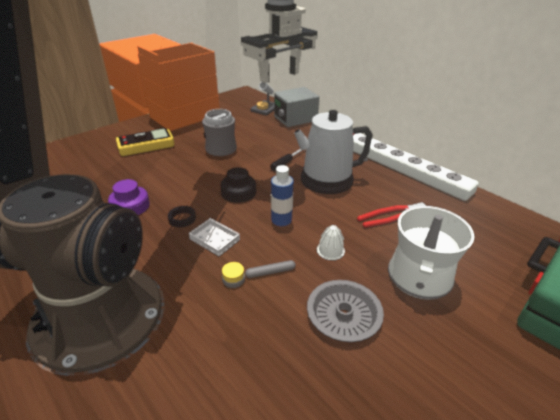

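The kettle lid is seated level: its top measures 183 mm against 184 expected, and the tilt is about 0.2°. Next is the black cap at wrist view (427,142), at (0.4485, 0.153).

{"method": "step_arm", "body": {
  "motion": [
    [0.0876, 0.01, 0.055, 0, 0],
    [0.0876, 0.03, 0.11, 0.01, 0],
    [0.0876, 0.0415, 0.16, 0.03, 0],
    [0.0876, 0.0415, 0.1815, 0.08, 0],
    [0.0876, 0.0415, 0.1815, 0.13, 0]
  ]
}}

```text
time_s: 9.2
tcp_pos: [0.4495, 0.1493, 0.1546]
eef_rot: [-179.9, 0.1, -90.3]
contact_force: [1.1, 0.3, 0.4]
gripper_width: 0.0876
```

{"method": "step_arm", "body": {
  "motion": [
    [0.0876, 0, 0, 0.03, 0],
    [0.0876, 0, 0, 0.06, 0],
    [0.0876, 0, 0, 0.06, 0],
    [0.0876, 0, 0, 0.06, 0]
  ]
}}

```text
time_s: 9.7
tcp_pos: [0.4509, 0.1502, 0.0955]
eef_rot: [-180.0, 0.0, -90.2]
contact_force: [0.1, -0.2, -0.1]
gripper_width: 0.0878
```

{"method": "step_arm", "body": {
  "motion": [
    [0.0876, -0.0028, 0.0024, 0.015, 0],
    [0.0876, -0.0028, 0.0024, 0.031, 0],
    [0.0876, -0.0028, 0.0024, 0.031, 0],
    [0.045, -0.0028, 0.0024, 0.031, 0],
    [0.045, -0.0028, 0.0024, 0.031, 0]
  ]
}}

```text
time_s: 10.32
tcp_pos: [0.4482, 0.1537, 0.0646]
eef_rot: [-179.9, 0.1, -90.2]
contact_force: [-0.1, -0.0, 0.7]
gripper_width: 0.0729
```

{"method": "step_arm", "body": {
  "motion": [
    [0.045, 0, 0, 0, 0],
    [0.045, 0, 0, 0, 0]
  ]
}}

```text
time_s: 10.58
tcp_pos: [0.4479, 0.1535, 0.064]
eef_rot: [-180.0, 0.0, -90.2]
contact_force: [-1.5, 0.0, 4.2]
gripper_width: 0.0585
```

{"method": "step_arm", "body": {
  "motion": [
    [0.04, 0, 0, -0.06, 0],
    [0.04, 0, 0, -0.12, 0],
    [0.04, -0.03, 0, -0.17, 0],
    [0.04, -0.08, -0.02, -0.2, 0],
    [0.04, -0.13, -0.04, -0.2, 0]
  ]
}}

```text
time_s: 11.2
tcp_pos: [0.4893, 0.2852, 0.2673]
eef_rot: [-179.7, 0.3, -90.2]
contact_force: [1.6, 0.4, -1.9]
gripper_width: 0.0585
```

{"method": "step_arm", "body": {
  "motion": [
    [0.04, -0.06, -0.02, 0, 0],
    [0.04, -0.12, -0.04, 0, 0],
    [0.04, -0.17, -0.06, 0, 0],
    [0.04, -0.205, -0.068, 0, 0],
    [0.04, -0.205, -0.068, 0, 0]
  ]
}}

```text
time_s: 11.82
tcp_pos: [0.5565, 0.49, 0.2608]
eef_rot: [179.9, -0.1, -90.1]
contact_force: [-1.3, 0.2, -1.4]
gripper_width: 0.0586
```

```bash
python3 wk.py w5 .556,.389,.04,.105,.125,.02 .556,.389,.038,.116,.124,.03 .556,.389,.05,.09,.103,.043 .556,.49,.048,.195,.222,.035
```

```text
[0.55647844 0.49002396 0.26082808] [ 1.79882699e+02 -1.34948427e-01 -9.01171004e+01] 0.058564018480269014 [-1.33719347  0.22795207 -1.44660887]
.556,.389,.04,.105,.125,.02 (array([556.2, 391.1,  37.6]), 2279, 1.69)
.556,.389,.038,.116,.124,.03 (array([556.3, 390.8,  37.2]), 1430, 0.98)
.556,.389,.05,.09,.103,.043 (array([556.2, 390.1,  46.4]), 2472, 1.5)
.556,.49,.048,.195,.222,.035 (array([556.3, 490.1,  48.2]), 339, 0.08)
```

View pics/w5.png

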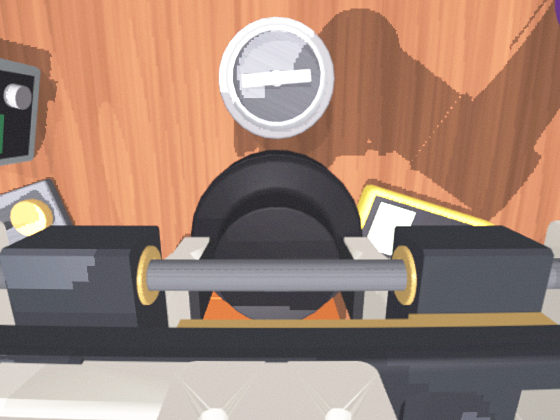

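The wrist view shows the neck at (277,77) and the cap level in the hand. Measured relative to the cap, the move is 99.5 mm along -y.

{"method": "step_arm", "body": {
  "motion": [
    [0.04, 0.05, 0, 0, 0],
    [0.04, 0.0995, 0, 0, 0],
    [0.04, 0.0995, 0, 0.02, 0],
    [0.04, 0.0995, 0, 0.04, 0],
    [0.04, 0.0995, 0, 0.04, 0]
  ]
}}

```text
time_s: 12.5
tcp_pos: [0.5555, 0.3867, 0.2225]
eef_rot: [179.9, -0.1, -90.3]
contact_force: [1.5, -0.5, -0.8]
gripper_width: 0.0584
```

{"method": "step_arm", "body": {
  "motion": [
    [0.04, 0, 0, 0, 0]
  ]
}}

```text
time_s: 12.62
tcp_pos: [0.5567, 0.3882, 0.2247]
eef_rot: [-179.9, 0.0, -90.2]
contact_force: [-0.4, 0.8, -0.8]
gripper_width: 0.0587
```

{"method": "step_arm", "body": {
  "motion": [
    [0.04, -0.001, 0, 0, 0],
    [0.04, -0.001, 0, 0.02, 0],
    [0.04, -0.001, 0, 0.04, 0],
    [0.04, -0.001, 0, 0.05, 0],
    [0.04, -0.001, 0, 0.05, 0]
  ]
}}

```text
time_s: 13.25
tcp_pos: [0.5563, 0.3894, 0.1733]
eef_rot: [180.0, -0.0, -90.2]
contact_force: [0.2, 0.6, -0.3]
gripper_width: 0.0585
```

{"method": "step_arm", "body": {
  "motion": [
    [0.04, -0.001, 0, 0.004, 0],
    [0.04, -0.001, 0, 0.009, 0],
    [0.04, -0.001, 0, 0.011, 0],
    [0.04, -0.001, 0, 0.011, 0]
  ]
}}

```text
time_s: 13.75
tcp_pos: [0.5565, 0.3907, 0.164]
eef_rot: [-179.9, 0.0, -90.2]
contact_force: [-2.9, -1.0, 6.8]
gripper_width: 0.0585
```

Contact is at exactly the seated height (0.164). Releasing and backing off to look.

{"method": "step_arm", "body": {
  "motion": [
    [0.0876, 0, 0, 0, 0],
    [0.0876, 0, 0, 0, 0],
    [0.0876, 0, 0, 0, 0],
    [0.0876, 0, 0, -0.05, 0],
    [0.0876, 0, 0, -0.11, 0]
  ]
}}

```text
time_s: 14.38
tcp_pos: [0.556, 0.3899, 0.2723]
eef_rot: [179.9, -0.1, -90.2]
contact_force: [0.4, 1.0, 1.0]
gripper_width: 0.0877
```

{"method": "step_arm", "body": {
  "motion": [
    [0.0876, -0.05, 0, -0.01, 0],
    [0.0876, -0.1, 0, -0.01, 0],
    [0.0876, -0.1, 0, -0.01, 0]
  ]
}}

```text
time_s: 14.75
tcp_pos: [0.556, 0.4933, 0.2808]
eef_rot: [179.9, -0.1, -90.1]
contact_force: [-0.8, -0.0, -0.1]
gripper_width: 0.0879
```

```bash
python3 wk.py w6 .556,.39,.0485,.105,.126,.04 .556,.39,.03,.143,.162,0; python3 - <<'E'
from h import *
c=cap('wrist');W=cloud(c)
Q=med(W,(.556,.39),.026); Q=Q[Q[:,2]>.15]
print(np.linalg.lstsq(np.c_[Q[:,:2]-[.556,.39],np.ones(len(Q))],Q[:,2],rcond=None)[0],len(Q))
E
```

```text
[0.55601747 0.49330962 0.28080725] [ 1.79934781e+02 -5.08901179e-02 -9.00683511e+01] 0.08786975483025938 [-0.75632716 -0.00543045 -0.14165423]
.556,.39,.0485,.105,.126,.04 None
.556,.39,.03,.143,.162,0 (array([556.7, 395.2,  25.7]), 69, 0.28)
[-1.14439173e-04 -1.03371258e-03  1.64278313e-01] 4264
```

View pics/w6.png

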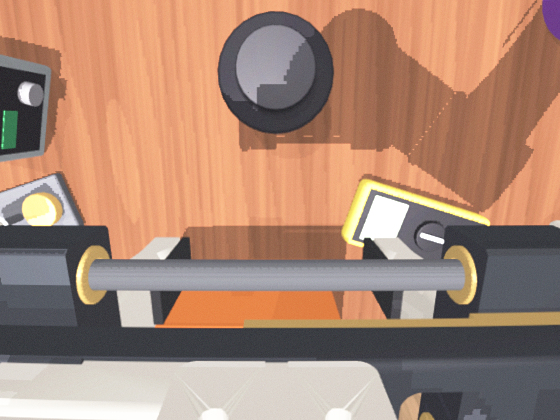

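The cap is seated level with its top at 164 mm. Now the strainer.

{"method": "step_arm", "body": {
  "motion": [
    [0.06, 0.06, 0.014, 0, 0],
    [0.06, 0.12, 0.028, 0, 0],
    [0.06, 0.18, 0.042, 0, 0],
    [0.06, 0.24, 0.056, 0, 0],
    [0.06, 0.3, 0.07, 0, 0]
  ]
}}

```text
time_s: 15.48
tcp_pos: [0.4848, 0.1876, 0.283]
eef_rot: [-179.9, 0.0, -90.2]
contact_force: [1.1, 0.4, -0.1]
gripper_width: 0.0602
```

{"method": "step_arm", "body": {
  "motion": [
    [0.06, 0.06, 0.006, 0, 0],
    [0.06, 0.12, 0.012, 0, 0],
    [0.06, 0.18, 0.018, 0, 0],
    [0.06, 0.24, 0.022, 0, 0],
    [0.06, 0.29, 0.03, 0, 0]
  ]
}}

```text
time_s: 16.1
tcp_pos: [0.4534, -0.102, 0.2831]
eef_rot: [-179.9, -0.0, -90.3]
contact_force: [1.0, -0.0, 0.6]
gripper_width: 0.06
```

{"method": "step_arm", "body": {
  "motion": [
    [0.06, 0.04, 0.035, 0, 0],
    [0.06, 0.08, 0.07, 0, 0],
    [0.06, 0.12, 0.105, 0, 0],
    [0.06, 0.125, 0.105, 0, 0],
    [0.06, 0.125, 0.105, 0, 0]
  ]
}}

```text
time_s: 16.73
tcp_pos: [0.3487, -0.2245, 0.2829]
eef_rot: [-179.9, -0.0, -90.3]
contact_force: [0.7, -0.5, 0.0]
gripper_width: 0.0602
```

```bash
python3 wk.py w7 .351,-.309,.0165,.018,.03,0 .351,-.309,.071,.016,.026,.0625 .351,-.309,.054,.001,.005,.03; python3 - <<'E'
from h import *
c=cap('wrist');W=cloud(c)
Q=med(W,(.351,-.309),.016,.013)[:,2]; print(np.nanpercentile(Q,[50,80,90]))
Q=med(W,(.351,-.309),.045,.025)[:,2]; print('floor',np.nanpercentile(Q,[20,50,80]))
E
```

```text
[ 0.34871552 -0.22446839  0.28290642] [-1.79935117e+02 -1.00348082e-02 -9.03257378e+01] 0.06024500531223856 [ 0.67118776 -0.48017899  0.03130131]
.351,-.309,.0165,.018,.03,0 (array([ 352. , -307.7,   14.4]), 285, 1.02)
.351,-.309,.071,.016,.026,.0625 (array([ 351.7, -308.2,   66.9]), 2713, 2.09)
.351,-.309,.054,.001,.005,.03 (array([ 351.8, -308.3,   43.2]), 4161, 5.65)
[0.02286301 0.02357293 0.02398198]
floor [0.00262708 0.00336418 0.00408234]
```

View pics/w7.png

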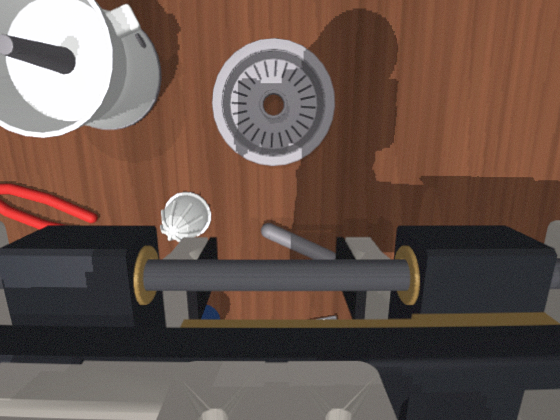

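The wrist view shows the strainer's collar at (274,104), which gives (0.352, -0.308) with its top at 23 mm. Approaching with 60 mm opening.

{"method": "step_arm", "body": {
  "motion": [
    [0.06, 0.05, -0.0035, 0.02, 0],
    [0.06, 0.0835, -0.0035, 0.07, 0],
    [0.06, 0.0835, -0.0035, 0.13, 0],
    [0.06, 0.0835, -0.0035, 0.19, 0],
    [0.06, 0.0835, -0.0035, 0.2, 0]
  ]
}}

```text
time_s: 17.45
tcp_pos: [0.3505, -0.3059, 0.0794]
eef_rot: [179.6, 0.1, -90.2]
contact_force: [0.6, 0.0, 0.7]
gripper_width: 0.06
```

{"method": "step_arm", "body": {
  "motion": [
    [0.06, 0, 0, 0, 0],
    [0.06, 0, 0, 0, 0]
  ]
}}

```text
time_s: 17.7
tcp_pos: [0.3544, -0.3078, 0.0848]
eef_rot: [-179.8, -0.1, -90.1]
contact_force: [-0.4, 0.1, 0.3]
gripper_width: 0.0597
```

{"method": "step_arm", "body": {
  "motion": [
    [0.06, 0, 0.0015, 0.03, 0],
    [0.06, 0, 0.0015, 0.05, 0],
    [0.06, 0, 0.0015, 0.057, 0],
    [0.06, 0, 0.0015, 0.057, 0],
    [0.02, 0, 0.0015, 0.057, 0]
  ],
  "newtons": 30
}}

```text
time_s: 18.32
tcp_pos: [0.3519, -0.3077, 0.0267]
eef_rot: [-179.9, -0.0, -90.2]
contact_force: [0.6, 0.7, 0.4]
gripper_width: 0.0545
```

{"method": "step_arm", "body": {
  "motion": [
    [0.02, 0, 0, 0, 0],
    [0.02, 0, 0, 0, 0],
    [0.02, 0, 0, 0, 0]
  ]
}}

```text
time_s: 18.7
tcp_pos: [0.3513, -0.3075, 0.026]
eef_rot: [-180.0, -0.0, -90.2]
contact_force: [-0.6, 2.0, 5.2]
gripper_width: 0.0331
```

{"method": "step_arm", "body": {
  "motion": [
    [0.02, 0, 0, -0.05, 0],
    [0.02, 0, 0, -0.11, 0],
    [0.02, 0, 0, -0.17, 0],
    [0.02, -0.03, -0.02, -0.22, 0],
    [0.02, -0.07, -0.06, -0.245, 0]
  ]
}}

```text
time_s: 19.32
tcp_pos: [0.4115, -0.2375, 0.2739]
eef_rot: [-179.7, -0.0, -90.3]
contact_force: [0.9, -0.5, -1.8]
gripper_width: 0.0325
```

{"method": "step_arm", "body": {
  "motion": [
    [0.02, -0.03, -0.05, 0, 0],
    [0.02, -0.048, -0.1, 0, 0],
    [0.02, -0.048, -0.139, 0, 0],
    [0.02, -0.048, -0.139, 0, 0],
    [0.02, -0.048, -0.139, 0, 0]
  ]
}}

```text
time_s: 19.95
tcp_pos: [0.5496, -0.19, 0.2698]
eef_rot: [179.9, 0.0, -90.2]
contact_force: [-0.9, -0.7, -0.2]
gripper_width: 0.0327
```

```bash
python3 wk.py w8 .55,-.349,.067,.128,.14,.055 .55,-.349,.007,.145,.175,0 .55,-.19,.071,.258,.272,.0625; python3 - <<'E'
from h import *
c=cap('wrist');W=cloud(c)
Q=med(W,(.55,-.349),.02);Q=Q[Q[:,2]>.15];print(len(Q),Q.mean(0),Q[:,2].max())
for n in ['top','side']:
    c=cap(n,n+'2')
E
```

```text
[ 0.54964693 -0.19002744  0.26977879] [ 1.79894984e+02  1.57445057e-02 -9.02128252e+01] 0.032685637074224866 [-0.87047021 -0.71529999 -0.15895732]
.55,-.349,.067,.128,.14,.055 (array([ 551.5, -346.6,   66. ]), 1947, 1.32)
.55,-.349,.007,.145,.175,0 None
.55,-.19,.071,.258,.272,.0625 (array([ 549.9, -190.2,   66.9]), 7917, 2.17)<stdin>:3: RuntimeWarning: Mean of empty slice.
  ret = um.true_divide(
Traceback (most recent call last):
ValueError: zero-size array to reduction operation maximum which has no identity
```

View pics/w8.png

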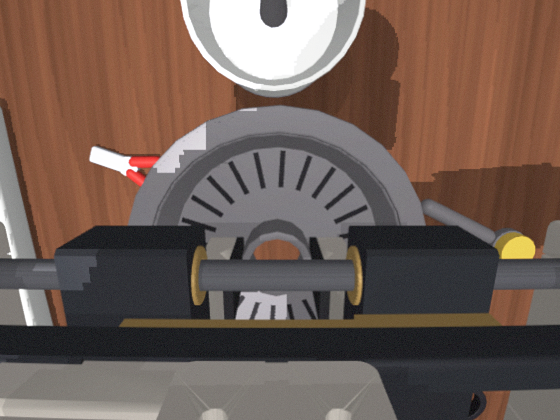

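{"method": "step_arm", "body": {
  "motion": [
    [0.02, 0.03, 0, 0, 0],
    [0.02, 0.045, 0, 0, 0],
    [0.02, 0.045, 0, 0, 0]
  ]
}}

```text
time_s: 20.42
tcp_pos: [0.5496, -0.2361, 0.2708]
eef_rot: [-180.0, 0.0, -90.3]
contact_force: [-0.3, 0.8, -1.1]
gripper_width: 0.0322
```

```bash
python3 wk.py w9 .55,-.349,.067,.128,.14,.055 .55,-.349,.008,.145,.159,0 .55,-.235,.071,.258,.272,.0625; python3 - <<'E'
from h import *
c=cap('wrist');W=cloud(c)
Q=med(W,(.55,-.349),.02);Q=Q[Q[:,2]>.157];print(len(Q),Q.mean(0) if len(Q) else 0)
E
```

```text
[ 0.54957124 -0.23605046  0.27079201] [-1.79983525e+02  3.05001408e-03 -9.03190496e+01] 0.03219856137002859 [-0.31398932  0.80377517 -1.06826028]
.55,-.349,.067,.128,.14,.055 (array([ 551.5, -347.2,   66.1]), 2172, 1.31)
.55,-.349,.008,.145,.159,0 (array([ 551.4, -347.9,    8. ]), 110, 0.25)
.55,-.235,.071,.258,.272,.0625 (array([ 549.8, -235.8,   66.8]), 8562, 2.37)
397 [ 0.55118778 -0.34710436  0.16106709]
```

View pics/w9.png

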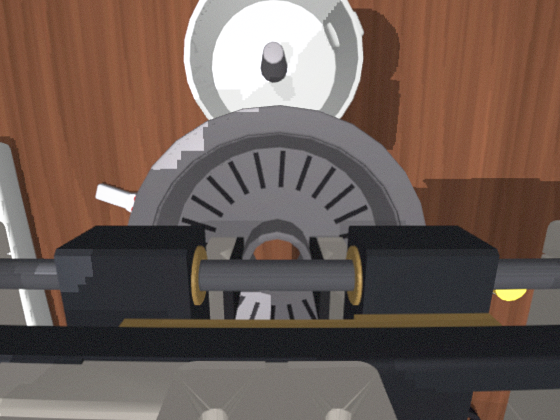

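The drive cone tip at (273,50) measures (0.551, -0.347) and 161 mm high. The strainer is centred in the hand. Moving over the cone.

{"method": "step_arm", "body": {
  "motion": [
    [0.02, 0.05, -0.002, 0, 0],
    [0.02, 0.1, -0.002, 0, 0],
    [0.02, 0.1115, -0.002, 0.02, 0],
    [0.02, 0.1115, -0.002, 0.06, 0],
    [0.02, 0.1115, -0.002, 0.07, 0]
  ]
}}

```text
time_s: 21.15
tcp_pos: [0.5501, -0.3452, 0.1973]
eef_rot: [179.7, 0.1, -90.2]
contact_force: [-0.2, 1.2, -0.2]
gripper_width: 0.0325
```

{"method": "step_arm", "body": {
  "motion": [
    [0.02, 0, 0, 0, 0],
    [0.02, 0, 0, 0, 0]
  ]
}}

```text
time_s: 21.4
tcp_pos: [0.5528, -0.3464, 0.2024]
eef_rot: [-179.9, -0.1, -90.1]
contact_force: [-0.2, -0.7, -0.3]
gripper_width: 0.0326
```

{"method": "step_arm", "body": {
  "motion": [
    [0.02, 0.0005, 0.0005, 0.015, 0],
    [0.02, 0.0005, 0.0005, 0.03, 0],
    [0.02, 0.0005, 0.0005, 0.045, 0],
    [0.02, 0.0005, 0.0005, 0.052, 0],
    [0.02, 0.0005, 0.0005, 0.052, 0]
  ]
}}

```text
time_s: 22.02
tcp_pos: [0.551, -0.347, 0.1476]
eef_rot: [179.9, 0.0, -90.2]
contact_force: [-0.4, 0.1, -0.8]
gripper_width: 0.0328
```

{"method": "step_arm", "body": {
  "motion": [
    [0.02, 0, 0, 0.004, 0],
    [0.02, 0, 0, 0.008, 0],
    [0.02, 0, 0, 0.009, 0],
    [0.02, 0, 0, 0.009, 0]
  ]
}}

```text
time_s: 22.52
tcp_pos: [0.5517, -0.3473, 0.1419]
eef_rot: [-179.9, -0.1, -90.2]
contact_force: [-3.7, 3.2, 11.4]
gripper_width: 0.0329
```

Contact at the expected height (0.142). Releasing.

{"method": "step_arm", "body": {
  "motion": [
    [0.058, 0, 0, 0, 0],
    [0.058, 0, 0, 0, 0],
    [0.058, 0, 0, 0, 0],
    [0.058, 0, 0, -0.04, 0],
    [0.058, 0, 0, -0.1, 0]
  ]
}}

```text
time_s: 23.15
tcp_pos: [0.5503, -0.3466, 0.2383]
eef_rot: [179.7, 0.1, -90.2]
contact_force: [2.0, -0.8, 0.8]
gripper_width: 0.0581
```

{"method": "step_arm", "body": {
  "motion": [
    [0.0876, -0.05, 0, -0.03, 0],
    [0.0876, -0.11, 0, -0.03, 0],
    [0.0876, -0.11, 0, -0.03, 0],
    [0.0876, -0.11, 0, -0.03, 0]
  ]
}}

```text
time_s: 23.65
tcp_pos: [0.5518, -0.2369, 0.2696]
eef_rot: [-180.0, -0.0, -90.1]
contact_force: [0.8, -0.1, -0.7]
gripper_width: 0.0866
```

```bash
cat > jz.py <<'E'
from h import *
import sys
for n in ['wrist','side','top']:
    c=cap(n,n+sys.argv[1]);W=cloud(c)
    Q=med(W,(.551,-.347),.069,.0645);Q=Q[(Q[:,2]>.125)&(Q[:,2]<.145)]
    print(n,'flange plane',np.linalg.lstsq(np.c_[Q[:,:2]-[.551,-.347],np.ones(len(Q))],Q[:,2],rcond=None)[0],len(Q))
    Q=med(W,(.551,-.347),.05,.02)[:,2];print(' floor',np.nanpercentile(Q,[20,50,80]))
    print(' reamer',fit(W,(.468,-.17),.027,.008,.026,0),fit(W,(.468,-.17),.031,.001,.005,.025))
E
python3 jz.py 3;python3 wk.py w10 .551,-.347,.0715,.131,.142,.0625 .551,-.347,.0165,.134,.142,.0
```

```text
wrist flange plane [-0.00019861  0.00037352  0.13727119] 2306
 floor [0.11870413 0.11934188 0.11999506]
 reamer (array([ 466.8, -169.2,   26.4]), 256, 0.35) (array([ 464. , -165.5,   36.1]), 588, 4.56)
side flange plane [0.03350746 0.00235493 0.13457326] 443
 floor [0.1172662  0.11798814 0.11878172]
 reamer (array([ 468.5, -171.1,   26.5]), 159, 0.68) (array([ 470. , -169.5,   30.7]), 80, 1.89)
top flange plane [ 0.0027723  -0.0126159   0.13597412] 252
 floor [0.11739843 0.11859195 0.11999945]
 reamer None None
[ 0.55160008 -0.23798552  0.26902605] [ 1.79945172e+02 -2.39291726e-03 -9.02683377e+01] 0.08738022539833885 [ 0.07563713  0.40766712 -0.3606699 ]
.551,-.347,.0715,.131,.142,.0625 (array([ 551.4, -347. ,   66.7]), 4335, 2.06)
.551,-.347,.0165,.134,.142,.0 (array([ 551.6, -347.5,   14. ]), 762, 1.17)
```

View pics/w10.png

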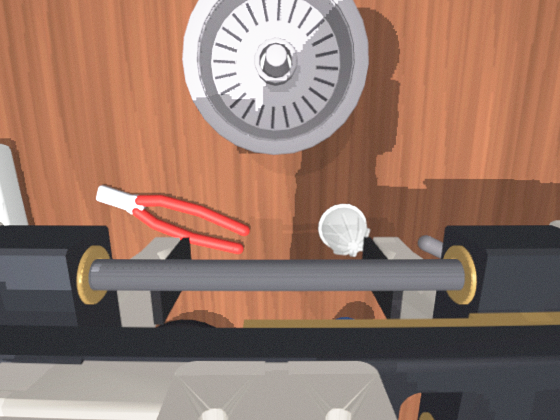

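View pics/side3.png

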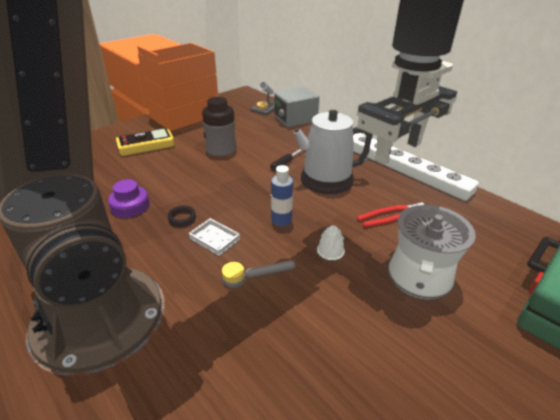

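The strainer is seated level, with its flange at 137 mm and floor at 119 mm. Now a closer look at the reamer.

{"method": "step_arm", "body": {
  "motion": [
    [0.0876, -0.05, 0.028, 0, 0],
    [0.0876, -0.1, 0.056, 0, 0],
    [0.0876, -0.153, 0.084, 0, 0],
    [0.0876, -0.153, 0.084, 0, 0],
    [0.0876, -0.153, 0.084, 0, 0]
  ]
}}

```text
time_s: 24.48
tcp_pos: [0.4686, -0.0841, 0.2698]
eef_rot: [-180.0, -0.0, -90.2]
contact_force: [-0.4, -0.2, 0.4]
gripper_width: 0.0874
```

```bash
python3 wk.py w11 .467,-.17,.027,.008,.026,0 .467,-.17,.031,.001,.005,.027; python3 - <<'E'
from h import *
c=cap('wrist');W=cloud(c);Q=med(W,(.467,-.17),.03);Q=Q[Q[:,2]>.06];print(len(Q),Q.mean(0),Q[:,2].max())
E
```

```text
[ 0.46862168 -0.08408013  0.26984102] [-1.79966650e+02 -8.86163772e-03 -9.01849222e+01] 0.08743718156053656 [-0.40199973 -0.18929556  0.44166408]
.467,-.17,.027,.008,.026,0 (array([ 466.8, -169.3,   26.7]), 41, 0.35)
.467,-.17,.031,.001,.005,.027 (array([ 467.6, -170.2,   34. ]), 866, 4.49)
540 [ 0.46681779 -0.16906046  0.06540949] 0.07101064173479432
```

View pics/w11.png

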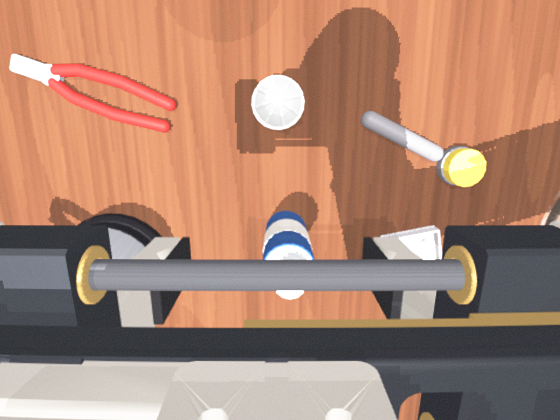

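{"method": "step_arm", "body": {
  "motion": [
    [0.0876, 0.05, 0.001, 0, 0],
    [0.0876, 0.0855, 0.001, 0.02, 0],
    [0.0876, 0.0855, 0.001, 0.07, 0],
    [0.0876, 0.0855, 0.001, 0.13, 0],
    [0.0876, 0.0855, 0.001, 0.15, 0]
  ]
}}

```text
time_s: 25.2
tcp_pos: [0.4646, -0.1708, 0.1156]
eef_rot: [179.6, 0.0, -90.4]
contact_force: [-0.8, -0.5, -0.2]
gripper_width: 0.0876
```

{"method": "step_arm", "body": {
  "motion": [
    [0.0876, 0, 0, 0, 0],
    [0.0876, 0, 0, 0, 0]
  ]
}}

```text
time_s: 25.45
tcp_pos: [0.4678, -0.1701, 0.1204]
eef_rot: [-179.9, -0.0, -90.3]
contact_force: [0.6, -1.0, 0.4]
gripper_width: 0.088
```

{"method": "step_arm", "body": {
  "motion": [
    [0.0876, -0.0005, 0.0005, 0.04, 0],
    [0.0876, -0.0005, 0.0005, 0.075, 0],
    [0.0876, -0.0005, 0.0005, 0.0905, 0],
    [0.0876, -0.0005, 0.0005, 0.0905, 0],
    [0.0876, -0.0005, 0.0005, 0.0905, 0]
  ],
  "newtons": 25
}}

```text
time_s: 26.08
tcp_pos: [0.4677, -0.1689, 0.0305]
eef_rot: [-179.9, -0.0, -90.2]
contact_force: [0.4, -1.0, 0.5]
gripper_width: 0.0878
```

{"method": "step_arm", "body": {
  "motion": [
    [0.04, 0, 0, 0, 0],
    [0.04, 0, 0, 0, 0],
    [0.04, 0, 0, 0, 0],
    [0.04, 0, 0, 0, 0]
  ]
}}

```text
time_s: 26.58
tcp_pos: [0.4666, -0.1687, 0.0292]
eef_rot: [-180.0, -0.0, -90.2]
contact_force: [-0.6, -0.2, 1.7]
gripper_width: 0.0546
```

{"method": "step_arm", "body": {
  "motion": [
    [0.04, 0, 0, -0.05, 0],
    [0.04, 0, 0, -0.11, 0],
    [0.04, 0, 0, -0.17, 0],
    [0.04, 0.02, -0.025, -0.22, 0],
    [0.04, 0.05, -0.06, -0.24, 0]
  ]
}}

```text
time_s: 27.2
tcp_pos: [0.5278, -0.2193, 0.2738]
eef_rot: [-179.6, -0.0, -90.1]
contact_force: [1.3, 1.8, -0.3]
gripper_width: 0.055
```

{"method": "step_arm", "body": {
  "motion": [
    [0.04, 0.02, -0.025, 0, 0],
    [0.04, 0.02, -0.025, 0, 0],
    [0.04, 0.02, -0.025, 0, 0],
    [0.04, 0.02, -0.025, 0, 0]
  ]
}}

```text
time_s: 27.7
tcp_pos: [0.5506, -0.2386, 0.2691]
eef_rot: [180.0, 0.0, -90.2]
contact_force: [-0.3, 0.4, -1.0]
gripper_width: 0.0554
```

```bash
python3 wk.py w12 .551,-.347,.0715,.131,.142,.0625 .551,-.347,.0165,.134,.142,0 .551,-.24,.027,.246,.267,0 .551,-.24,.031,.238,.245,.026; python3 - <<'E'
from h import *
c=cap('wrist');W=cloud(c);Q=med(W,(.551,-.347),.02);Q=Q[Q[:,2]>.157];print(len(Q),Q.mean(0))
E
```

```text
[ 0.55059454 -0.23856902  0.2690935 ] [ 1.79986029e+02  8.94419893e-03 -9.01749113e+01] 0.055408639457871604 [-0.28411163  0.449749   -0.95890658]
.551,-.347,.0715,.131,.142,.0625 (array([ 551.4, -347. ,   66.7]), 4342, 2.08)
.551,-.347,.0165,.134,.142,0 (array([ 551.6, -347.5,   14. ]), 756, 1.15)
.551,-.24,.027,.246,.267,0 (array([ 550.6, -230. ,   34.9]), 2130, 1.12)
.551,-.24,.031,.238,.245,.026 (array([ 550.5, -239. ,   29.2]), 1072, 0.86)
386 [ 0.55127811 -0.34714428  0.16101742]
```

View pics/w12.png

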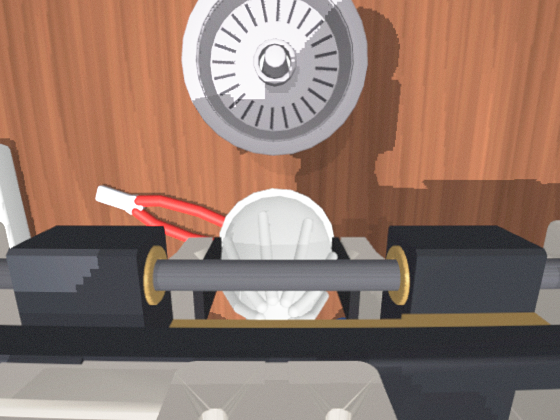

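The reamer is level in the hand and the cone is at (273,55). I move over it and lower.

{"method": "step_arm", "body": {
  "motion": [
    [0.04, 0.05, -0.001, 0, 0],
    [0.04, 0.1, -0.001, 0, 0],
    [0.04, 0.108, -0.001, 0.02, 0],
    [0.04, 0.108, -0.001, 0.05, 0],
    [0.04, 0.108, -0.001, 0.06, 0]
  ]
}}

```text
time_s: 28.42
tcp_pos: [0.5507, -0.3466, 0.2074]
eef_rot: [179.9, 0.1, -90.2]
contact_force: [0.6, -0.3, -0.7]
gripper_width: 0.0551
```

{"method": "step_arm", "body": {
  "motion": [
    [0.04, 0, 0, 0, 0],
    [0.04, 0, 0, 0, 0],
    [0.04, 0, 0, 0.015, 0],
    [0.04, 0, 0, 0.03, 0],
    [0.04, 0, 0, 0.03, 0]
  ]
}}

```text
time_s: 29.05
tcp_pos: [0.5508, -0.3466, 0.1769]
eef_rot: [179.8, 0.1, -90.2]
contact_force: [-0.5, -0.6, -0.4]
gripper_width: 0.055
```

{"method": "step_arm", "body": {
  "motion": [
    [0.04, 0.0005, -0.0005, 0.01, 0],
    [0.04, 0.0005, -0.0005, 0.02, 0],
    [0.04, 0.0005, -0.0005, 0.026, 0],
    [0.04, 0.0005, -0.0005, 0.03, 0],
    [0.04, 0.0005, -0.0005, 0.0315, 0]
  ]
}}

```text
time_s: 29.68
tcp_pos: [0.5523, -0.3476, 0.1481]
eef_rot: [180.0, -0.0, -90.2]
contact_force: [-3.3, 2.7, 9.3]
gripper_width: 0.0549
```

{"method": "step_arm", "body": {
  "motion": [
    [0.04, 0, 0, 0, 0],
    [0.04, 0, 0, 0, 0]
  ]
}}

```text
time_s: 29.92
tcp_pos: [0.5523, -0.3476, 0.1482]
eef_rot: [-180.0, -0.0, -90.2]
contact_force: [-2.9, 2.0, 5.2]
gripper_width: 0.0553
```

The reamer is at the seated height (0.1482). Opening only a little so the fingers stay clear of the strainer wall.

{"method": "step_arm", "body": {
  "motion": [
    [0.065, 0, 0, 0, 0],
    [0.065, 0, 0, 0, 0],
    [0.065, 0, 0, 0, 0],
    [0.065, 0, 0, -0.03, 0],
    [0.065, 0, 0, -0.09, 0]
  ]
}}

```text
time_s: 30.55
tcp_pos: [0.551, -0.3469, 0.2355]
eef_rot: [179.7, 0.1, -90.2]
contact_force: [1.2, -0.7, 1.2]
gripper_width: 0.0647
```

{"method": "step_arm", "body": {
  "motion": [
    [0.065, 0, 0, -0.04, 0],
    [0.065, -0.05, 0, -0.05, 0],
    [0.065, -0.11, 0, -0.05, 0],
    [0.065, -0.13, 0, -0.05, 0],
    [0.065, -0.13, 0, -0.05, 0]
  ]
}}

```text
time_s: 31.18
tcp_pos: [0.553, -0.2164, 0.2879]
eef_rot: [-180.0, -0.0, -90.1]
contact_force: [-0.2, -0.4, 0.1]
gripper_width: 0.0649
```

```bash
python3 - <<'E'
from h import *
for n in ['wrist','side','top']:
    c=cap(n,n+'9');W=cloud(c);print(n)
    Q=med(W,(.551,-.347),.015);Q=Q[Q[:,2]>.178];print(' reamer tip',len(Q),Q.mean(0) if len(Q) else '',np.nanmax(Q[:,2]) if len(Q) else '')
    print(' foot/side',fit(W,(.551,-.347),.027,.125,.144,.015))
    for nm,cc,a,b,lo in [('flange',(.551,-.347),.069,.0645,.125),('kettle lid',(.68,.04),.045,.016,.17),('cap top',(.556,.39),.025,0,.15)]:
        Q=med(W,cc,a,b);Q=Q[(Q[:,2]>lo)&(Q[:,2]<lo+.03)]
        if len(Q)>50: print(' ',nm,len(Q),np.round(np.linalg.lstsq(np.c_[Q[:,:2]-cc,np.ones(len(Q))],Q[:,2],rcond=None)[0],4))
    print(' can',fit(W,(.457,-.014),.026,.03,.1,0))
E
```

```text
wrist
 reamer tip 1245 [ 0.55205328 -0.34638752  0.18425109] 0.19014558232444329
 foot/side (array([ 552.3, -348.7,   27. ]), 297, 0.35)
  flange 1837 [0.0002 0.     0.1373]
 can (array([458. , -12.9,  25.6]), 255, 0.35)
side
 reamer tip 104 [ 0.54885144 -0.35097662  0.18321789] 0.18805666797731446
 foot/side (array([ 553.6, -350. ,   26.6]), 263, 0.66)
  flange 433 [0.0344 0.006  0.1346]
  kettle lid 309 [ 0.0005 -0.0007  0.1828]
  cap top 84 [0.0268 0.0064 0.163 ]
 can (array([458.9, -14.3,  26. ]), 516, 0.62)
top
 reamer tip 123 [ 0.54964275 -0.34668281  0.18383169] 0.19128061203947688
 foot/side None
  flange 309 [ 0.0039 -0.0086  0.1361]
  kettle lid 317 [0.0009 0.0067 0.1834]
  cap top 434 [ 0.0033 -0.0019  0.1637]
 can None
```

View pics/wrist9.png

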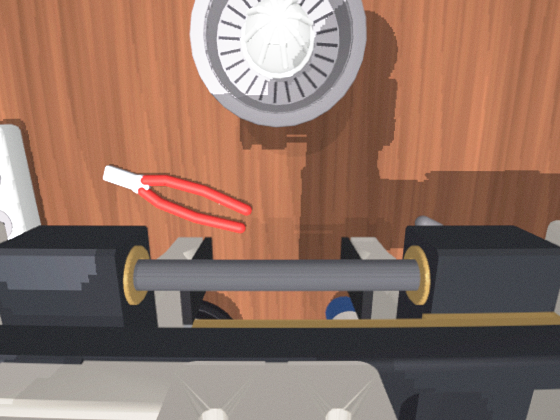

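View pics/side9.png

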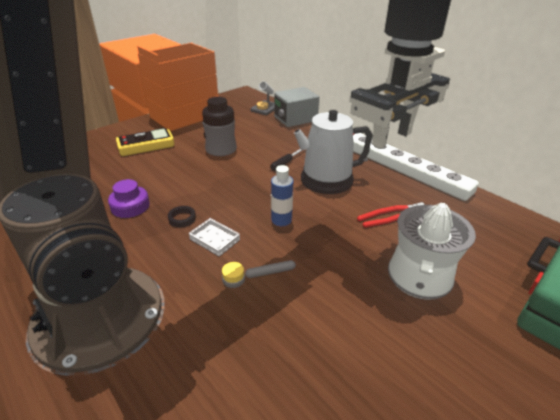

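All four parts are in place, the can has not moved, and the robot is clear of everything. Handing in.

```bash
python3 -c "
from plant import workorder,r
print(workorder.close_job(), r.get_state()['time_s'])"
```

```text
the job is handed in; nothing more can be done
the job is handed in; nothing more can be done
```

All four parts are back on their appliances, and I handed the job in at about 31 s of the 102 s allowed. In order, I put the lid on the kettle, the black cap on the grinder, the strainer on the juicer and the reamer over it.

My last checks, made before handing in with the gripper well clear:

| Part | Measured | Expected if seated | Level |
|---|---|---|---|
| Kettle lid, disc top | 183 mm | 184 mm | yes, within about 0.4° |
| Grinder cap, top | 164 mm | 164 mm | yes, within about 0.2° |
| Strainer, flange top | 137 mm (floor 119 mm) | 137 mm (floor 119 mm) | yes |
| Reamer, tip | 188–191 mm | 187 mm | looks upright, not fitted |

- **Forces:** readings while seating the parts stayed at about 13 N or less.
- **Left alone:** the spray can is within 1–2 mm of its first measurement, and the purple look-alike was not touched.
- **Disagreements:** the side and top cameras differed from the wrist camera by up to about 4 mm in position, so I placed parts by the wrist camera. From the side camera, fits to the strainer flange and cap top suggested 1.5–2° of tilt. The closer wrist views showed both level, so I put that down to the side camera's low viewing angle.

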